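Hold a screwdriver tip over the inspection light

TASK

Check the screwdriver's tip for wear: first set the dimmer lever of the inspection light to its green mark, then draw the amber-handled screwdriver straight up out of the tool rack and hold it, tip down, leaning at about 45 degrees, with the tip over the middle of the white lit plate and about 7 cm above it. Do not let the screwdriver touch the light, and leave the tweezers, heat sink and solder reel alone. Finish while still holding the screwdriver still in that pose, lever still on the mark.

Things in the scene. Friction and masses are not known exactly. Their poses are not given: they have to be found in the camera images.
- dimmer (a joint): angle of the dimmer lever, 0 to 1.2 rad; the green mark is at 0.85. The lever hinges about the y axis of light at lever_pivot; at 0.6 it stands straight up, at 0 it leans to the light's -x (towards the robot) by 0.6 rad, and it grows as the lever swings to the light's +x. Stiff hinge: about 1 N at the knob moves it, and it stays where it is left
- lever_knob (a point): centre of the red knob at the end of the lever, a cylinder 16 mm in diameter and 18 mm long along the light's y, 70 mm from the pivot; may be pinched from above across its 18 mm length, the fingers closing along the light's y
- lever_pivot (a point): hinge axis of the lever, 24 mm above the table, inside a grey drum of 26 mm radius and 40 mm width (top 50 mm above the table)
- green_mark (a point): green stripe on the grey drum, on both sides of the lever's black slot, 4.5 mm wide; black lines are other settings
- light: flat LED inspection light fixed to the table; origin on the table. A dark square frame 112 x 112 mm and 16 mm high round a white lit plate 98 x 98 mm centred at y = +26 mm; the grey dimmer box 80 x 50 mm with the lever is centred at y = -60 mm. Its x points away from the robot, give or take its yaw
- plate_centre (a point): centre of the white lit plate, on its top face, 17 mm above the table
- tool_rack: blue steel tool rack fixed to the table, 50 x 94 mm foot, top plate 50 x 94 mm, its top face 100 mm above the table; two square holes 10.5 mm wide at y = +22 mm (the screwdriver hangs here, upright) and y = -22 mm (empty), x = 0; a guide plate at 40 to 46 mm height has the same holes. Origin on the table under its centre
- screwdriver: cross-point screwdriver, 183 mm long, about 75 g; amber handle 94 mm long and 25 mm in diameter, steel shank 5 mm in diameter and 90 mm long. In the rack it hangs by its handle with the shank down through both plates. Its x axis runs from tip to handle end; origin at mid length, 12 mm off the axis of the tool
- handle_end (a point): centre of the free end of the amber handle, on the tool's axis; in the rack about 194 mm above the table
- driver_tip (a point): the tip of the shank, on the tool's axis, 183 mm from handle_end
- tweezers: steel tweezers 126 x 14 x 8 mm lying on the table, to be left alone; origin at the centre of the underside
- heat_sink: black finned heat sink 30 x 42 x 24 mm, to be left alone; origin at the centre of the underside
- solder_reel: solder reel 60 mm in diameter, 36 mm high, to be left alone; origin at the centre of the underside

How it is judged:
On the way, in this order (a step that is already met when the one before it is completed fails the run):
1. the dimmer lever is on the green mark while the screwdriver still hangs in the rack (value of joint dimmer between 0.74 and 0.96 rad and distance of screwdriver from where it was at the start of the episode below 0.03 m), for 0.2 s.
2. the screwdriver is drawn out, its tip clear above the rack (z of driver_tip in the frame of tool_rack above 0.103 m and contact force between screwdriver and the fingers above 0.5 N), for 0.1 s.
At the end, for the whole second after the job is handed in: the lever is within 0.11 rad of the green mark; the fingers alone hold the screwdriver still, its handle end uppermost and its axis 30 to 60 degrees from vertical, the tip within 35 mm sideways of the plate's centre and 30 to 120 mm above it (value of joint dimmer between 0.74 and 0.96 rad and angle between screwdriver's own x axis and vertical between 0.52 and 1.05 rad and horizontal distance between driver_tip and plate_centre below 0.035 m and z of driver_tip in the frame of plate_centre between 0.03 and 0.12 m and contact force between screwdriver and the fingers above 0.5 N and contact force between screwdriver and light below 0.1 N and contact force between screwdriver and tool_rack below 0.1 N and linear speed of screwdriver below 0.03 m/s and angular speed of screwdriver below 0.3 rad/s); the arm keeps its last pose, push and grip.
It fails at once if the screwdriver touches the light (contact force between screwdriver and light above 0.5 N).
It fails at once if the tweezers are moved (distance of tweezers from where it was at the start of the episode above 0.025 m).
It fails at once if the heat sink is moved (distance of heat_sink from where it was at the start of the episode above 0.025 m).
It fails at once if the solder reel is moved (distance of solder_reel from where it was at the start of the episode above 0.025 m).
It also fails if it takes over 45 s, if anything falls off the work surface, if the arm or the gripper's body presses on something with over 40 N, if the wrist force passes 120 N, or if a joint passes its speed limit or range.

ROBOT

A 6-joint arm with a two-finger parallel gripper is mounted at the origin on a cart in front of the work surface, level with it; the furniture and walls round the work are solid. World frame = base frame: x ahead of the robot, y to its left, z up, the work surface at z = 0. Lengths are in m, angles in rad, forces in N, time in s.
With the tool pointing down it reaches from about 0.3 to 0.75 m from the base axis. Payload 8.5 kg.
Tool frame: the origin (TCP) lies at the very end of the fingers, on their centre line; the grasp point (between the pads) lies 19 mm behind it; z points along the fingers, y is the line along which they close (so a half turn about z gives the same grasp; the last joint's range is limited). The gripper opens to 85 mm and grips with 20 to 120 N. Pads are 22 mm wide; open, the fingers measure 114 mm over their backs; the gripper's body (76 mm by 85 mm) begins 54 mm behind the grasp point. The pads swing forward as they close: fully open they stand 13 mm farther back than shut.
Start: joints at [0.993, 0.381, 1.297, -0, 1.464, -0.215], TCP at [0.195, 0.514, 0.231] pointing down, gripper open.
Joint ranges: [-3.11, 3.11], [-0.89, 2.33], [0.22, 2.48], [-1.42, 4.56], [0.17, 2.85], [-2.88, 2.88]. Speed limits (rad/s): [2.39, 2.39, 3.14, 3.14, 3.14, 3.14].

INTERFACE

Orientations are given as [roll, pitch, yaw] about the fixed x, y, z axes, in that order (R = Rz(yaw) Ry(pitch) Rx(roll)).
In Python, from station import * gives the robot as it stands. Calls block until the motion is done:
- movep(position, orientation): joint-space move of the TCP to a pose.
- move_straight(position, rotation=None, vel=0.15, force_limit=None): straight line of the TCP; rotation=None keeps the orientation; vel is the mean speed in m/s. With force_limit (N) it stops when the force on the tool has changed by that much, and returns True; else False.
- move_joints(angles): joint-space move.
- move_gripper(opening, f_grip=None): finger opening in m; f_grip is the grip in N (None keeps the last); returns when the fingers have stopped.
- sleep(seconds).
- solve_ik(position, orientation): joint angles nearest the present ones, or None.
- get_image(name): name is "scene" or "top" or "wrist"; returns the picture (400x640x3 uint8, red, green, blue); there is no depth.
- camera_info(name): a dict with "fx", "fy", "cx", "cy" (pixels), "T" (4x4, takes a point from camera to world coordinates). Camera axes: x right, y down, z forward; pixel columns grow to the right and rows downward; lengths in m; the calibration is good to about 2 mm. A picture is of the moment at which its call begins: read the wrist's pose just before it. camera_info takes no time and is no camera call; for the wrist camera it gives the pose at the moment of the call.
A pose or a line that the arm cannot do raises Unreachable and nothing moves.
- close_job(): hands the job in; it is judged then, once.
Readings, each from a call of its own:
- current_time_s(): time.
- current_qpos(): joint angles.
- current_qvel(): joint speeds.
- current_effort(): joint torques, N m.
- current_eef_pos(): TCP position.
- current_ee_rot(): TCP orientation.
- current_contact_force(): force on the tool from outside, world axes, zero at the start.
- current_ft_torque(): the same for the moment, N m.
- current_grip_width(): finger opening in m.
- current_finger_force(): force on a finger pad.
Only numpy, scipy, OpenCV 4.12 (cv2) and the standard library are available. Lean on these libraries where they do the work, as an engineer would, in place of code of your own. Each camera call takes 0.05 s, during which the arm holds its last target. There are 200 camera calls.

## Working session

There is one attempt and no reset: what is moved stays moved. The work goes in short steps, each a Python script; the robot and the scene stay as the last script left them, time stands still between calls to the robot, and variables do not carry over. Pictures are saved under pics/ and viewed, at most 10 in all, crops included, and the job is handed in when it is done.

```bash
mkdir -p pics
python3 - <<'E'
from station import *
import cv2,numpy as np
for n in("scene","top"):
    im=get_image(n); cv2.imwrite(f"pics/{n}0.png",im[:,:,::-1])
    c=camera_info(n); print(n,c["fx"],c["fy"],c["cx"],c["cy"],np.round(c["T"],4).tolist())
E
```

```text
scene 504.78725744045937 504.78725744045937 325.03701530010386 191.3027856795875 [[0.4482, -0.5126, 0.7324, -0.106], [-0.8939, -0.2487, 0.3729, -0.3647], [-0.009, -0.8218, -0.5697, 0.6718], [0.0, 0.0, 0.0, 1.0]]
top 427.0040423112994 427.0040423112994 319.1652748176928 188.50479032582447 [[-0.0267, -0.9932, 0.1135, 0.4758], [-0.9996, 0.025, -0.0157, -0.0155], [0.0128, -0.1139, -0.9934, 1.0144], [0.0, 0.0, 0.0, 1.0]]
```

View pics/top0.png

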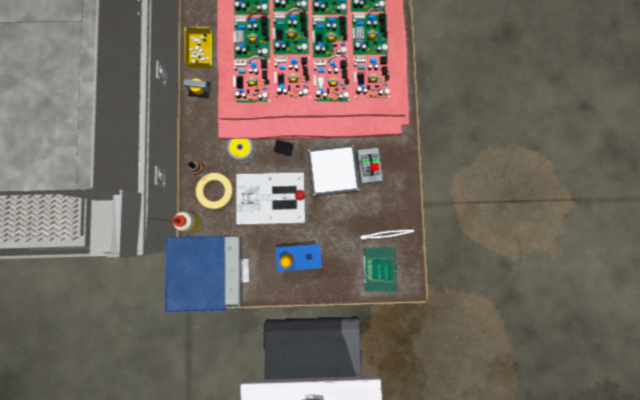

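View pics/scene0.png

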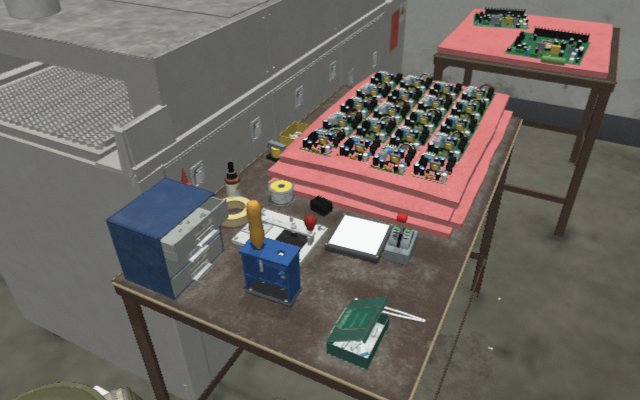

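The top view shows the light plate at about (333,170), the dimmer at (370,166) and the rack at (298,257) with the handle end at (286,260). The reel is at (239,148), the heat sink at (284,147) and the tweezers at (388,234). A toggle fixture sits at (270,198). I'll enlarge these areas.

Run:
```python
import cv2
a=cv2.imread("pics/top0.png"); s=cv2.imread("pics/scene0.png")
A=cv2.resize(a[140:220,300:400],None,fx=7,fy=7,interpolation=cv2.INTER_CUBIC)
cv2.imwrite("pics/c1.png",A)
B=cv2.resize(a[235:280,265:330],None,fx=10,fy=10,interpolation=cv2.INTER_CUBIC)
cv2.imwrite("pics/c2.png",B)
C=cv2.resize(s[190:310,230:430],None,fx=4,fy=4,interpolation=cv2.INTER_CUBIC)
cv2.imwrite("pics/c3.png",C)
```

```text
(no output)
```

View pics/c1.png

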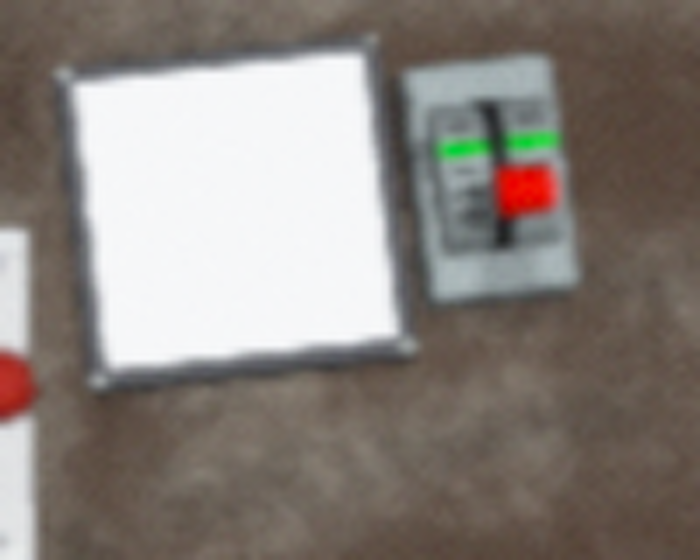

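View pics/c2.png

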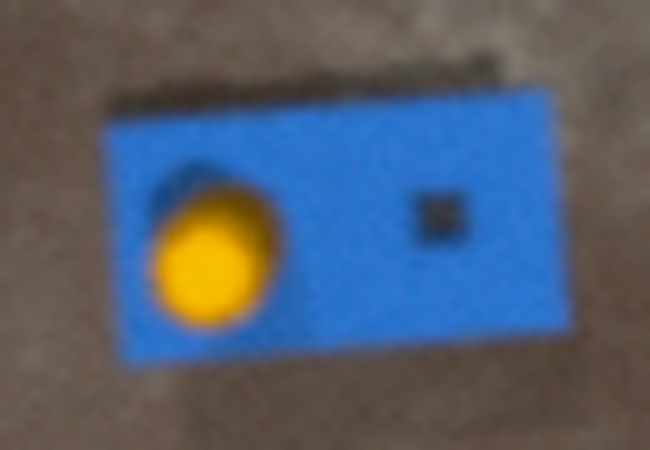

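View pics/c3.png

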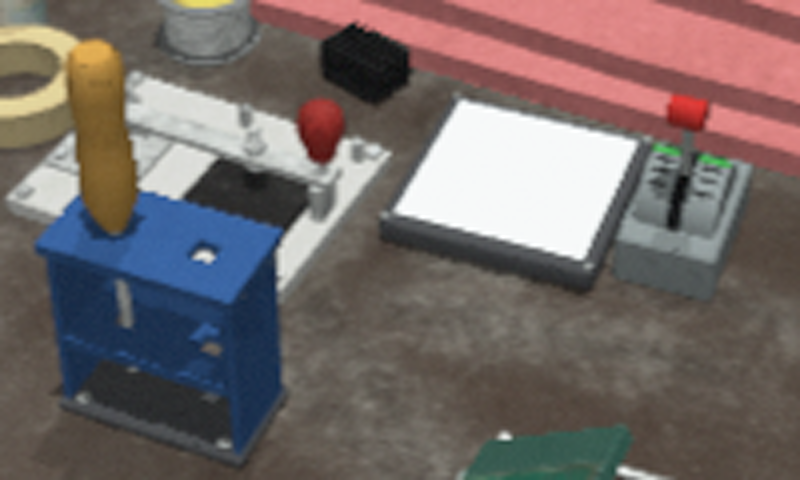

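The crops show the white plate's corners at c1 (70,80), (362,50), (400,338) and (105,370). The red knob is at c1 (527,190) and c3 (688,112), and the green stripe is at c1 (497,147). The rack top's corners are at c2 (103,125), (548,90), (572,330) and (122,365), with the handle end at about (208,262).

```bash
cat > h.py <<'E'
from station import *
import numpy as np
from scipy.optimize import least_squares
def src(p,o,f): return (np.array(p,float)+.5)/f-.5+np.array(o)
def ray(n,uv,z):
    c=camera_info(n);T=np.array(c["T"]);d=T[:3,:3]@[(uv[0]-c["cx"])/c["fx"],(uv[1]-c["cy"])/c["fy"],1]
    return T[:3,3]+d*(z-T[2,3])/d[2]
def proj(n,P):
    c=camera_info(n);T=np.array(c["T"]);q=T[:3,:3].T@(np.array(P)-T[:3,3])
    return np.array([c["fx"]*q[0]/q[2]+c["cx"],c["fy"]*q[1]/q[2]+c["cy"]])
def tf(s,p):
    c,n=np.cos(s[2]),np.sin(s[2]);return np.array([s[0]+c*p[0]-n*p[1],s[1]+n*p[0]+c*p[1],p[2]])
E
python3 - <<'E'
from h import *
t1=lambda p:src(p,(300,140),7); t2=lambda p:src(p,(265,235),10); s3=lambda p:src(p,(230,190),4)
def fit(obs,x0):
    r=least_squares(lambda s:np.concatenate([proj(n,tf(s,P))-uv for n,uv,P in obs]),x0)
    print(np.round(r.x,4)); print(np.round(r.fun.reshape(-1,2),1).tolist()); return r.x
h=.049;w=[(h,26e-3+h,.017),(h,26e-3-h,.017),(-h,26e-3-h,.017),(-h,26e-3+h,.017)]
obsL=[("top",t1(p),P) for p,P in zip([(70,80),(362,50),(400,338),(105,370)],w)]+[("scene",s3(p),P) for p,P in zip([(460,98),(642,142),(577,262),(395,215)],w)]
L=fit(obsL,[.5,-.1,0])
r=[(.025,.047,.1),(.025,-.047,.1),(-.025,-.047,.1),(-.025,.047,.1)]
obsR=[("top",t2(p),P) for p,P in zip([(103,125),(548,90),(572,330),(122,365)],r)]+[("top",t2((441,217)),(0,-.022,.1)),("top",t2((208,264)),(0,.022,.194))]+[("scene",s3(p),P) for p,P in zip([(280,233),(235,302),(40,245)],[r[1],r[2],r[3]])]+[("scene",s3((95,48)),(0,.022,.194))]
R=fit(obsR,[.3,.0,0])
for n,uv in(("top",t1((527,190))),("scene",s3((688,112)))):
    q=least_squares(lambda a:proj(n,tf(L,(.07*np.sin(a[0]-.6),-.06+a[1],.024+.07*np.cos(a[0]-.6))))-uv,[.3,0]);print(n,q.x,q.fun)
print("plate",tf(L,(0,.026,.017)),"handle",tf(R,(0,.022,.194)),"pivot",tf(L,(0,-.06,.024)))
print("reel",ray("top",(239,147),.036),"sink",ray("top",(284,147),.024),"twz",ray("top",(388,234),.005),"reddiag",ray("top",(300,195),.06),current_qpos(),current_ee_rot())
E
```

```text
[ 0.6351 -0.0914  0.0796]
[[0.8, 0.8], [0.1, 0.9], [-0.6, 0.5], [0.2, 0.2], [0.4, -0.0], [-0.8, -0.6], [1.3, -1.0], [-0.4, -1.4]]
[0.4344 0.0178 0.058 ]
[[0.6, 0.6], [0.3, 0.3], [-0.1, 0.1], [0.4, 0.4], [0.2, 0.4], [-0.2, -0.0], [1.3, -1.4], [-0.6, -0.1], [-1.1, -0.6], [0.3, -0.6]]
top [ 0.40077535 -0.00089098] [0.00000000e+00 5.68434189e-14]
scene [ 0.37523434 -0.0004307 ] [-6.82121026e-13  7.31006367e-11]
plate [ 0.63303054 -0.06550038  0.017     ] handle [0.43316194 0.03972922 0.194     ] pivot [ 0.63986812 -0.15122814  0.024     ]
reel [0.68954277 0.15295814 0.036     ] sink [0.68962874 0.04917127 0.024     ] twz [ 0.47929367 -0.19064867  0.005     ] reddiag [0.57134269 0.01285173 0.06      ] [ 9.92701964e-01  3.81159520e-01  1.29820100e+00 -3.41563991e-05
  1.46359010e+00 -2.15286947e-01] [-3.14025878e+00 -2.56927419e-04  2.77878874e+00]
```

The fit is consistent: residuals are about 1 px, and the lever reads about 0.39 rad in both views. Next I check IK, then do the lever.

```bash
cat >> h.py <<'E'
L=np.array([.6351,-.0914,.0796]);H=np.array([.4332,.0397,.194]);PL=np.array([.633,-.0655,.017])
def knob(a,dz=-.014): return tf(L,(.07*np.sin(a-.6),-.06,.024+.07*np.cos(a-.6)+dz))
E
python3 - <<'E'
from h import *
pi=np.pi
for k in (0,pi):
    s=-1 if k==0 else 1
    for p,r in [(knob(.39),[pi,0,L[2]+k]),(H-[0,0,.055],[pi,0,.058+k]),(H+[0,0,.12],[pi,0,.058+k]),(PL+[-.09,0,.16],[pi,s*pi/4,k]),(PL+[-.09,0,.24],[pi,s*pi/4,k])]:
        q=solve_ik(p,r);print(k,np.round(p,3),None if q is None else np.round(q,2))
E
```

```text
0 [ 0.625 -0.152  0.078] [-0.42  0.68  1.23 -0.    1.23  1.07]
0 [0.433 0.04  0.139] [-0.18  0.29  1.75 -0.    1.11  1.33]
0 [0.433 0.04  0.314] [-0.18  0.12  1.42 -0.    1.6   1.33]
0 [ 0.543 -0.066  0.177] [-0.51  0.24  1.97  1.05  0.41  0.18]
0 [ 0.543 -0.066  0.257] [-0.51  0.11  1.84  0.67  0.58  0.61]
3.141592653589793 [ 0.625 -0.152  0.078] [-0.42  0.68  1.23  0.    1.23 -2.07]
3.141592653589793 [0.433 0.04  0.139] [-0.18  0.29  1.75  0.    1.11 -1.81]
3.141592653589793 [0.433 0.04  0.314] [-0.18  0.12  1.42  0.    1.6  -1.81]
3.141592653589793 [ 0.543 -0.066  0.177] None
3.141592653589793 [ 0.543 -0.066  0.257] [-0.51  0.11  1.84  0.67  0.58 -2.53]
```

Run:
```python
from h import *
import cv2
pi=np.pi; r=[pi,0,L[2]]
p=np.array(current_eef_pos()); move_straight(p+[0,0,.15],vel=.25)
k=knob(.39)
movep(k+[0,0,.12],r); move_gripper(.05,20)
print(current_time_s(),current_contact_force())
print("hit",move_straight(k,vel=.12,force_limit=8))
move_gripper(.0,20); print("w",current_grip_width(),current_finger_force(),current_time_s())
for a in(.5,.62,.74,.85): move_straight(knob(a),vel=.06)
print(current_eef_pos(),current_contact_force(),knob(.85),current_grip_width())
im=get_image("scene"); cv2.imwrite("pics/s1.png",cv2.resize(im[170:290,300:460,::-1],None,fx=5,fy=5,interpolation=cv2.INTER_CUBIC))
move_gripper(.045); move_straight(knob(.85)+[0,0,.12],vel=.2)
im=get_image("top"); cv2.imwrite("pics/t1.png",cv2.resize(im[140:220,300:400,::-1],None,fx=7,fy=7,interpolation=cv2.INTER_CUBIC))
movep(H+[0,0,.08],[pi,0,.058]);
im=get_image("top"); cv2.imwrite("pics/t2.png",cv2.resize(im[140:220,300:400,::-1],None,fx=7,fy=7,interpolation=cv2.INTER_CUBIC))
print(current_time_s())
```

```text
4.1583 [-1.0372209   0.68273613  0.06300062]
hit False
w 0.01742555013795903 24.21264499425888 5.6917
[ 0.65762279 -0.14971608  0.07796157] [-0.56334891  1.7825458   4.95727776] [ 0.6571344  -0.14983294  0.07782387] 0.01750242994450687
9.2667
```

View pics/t2.png

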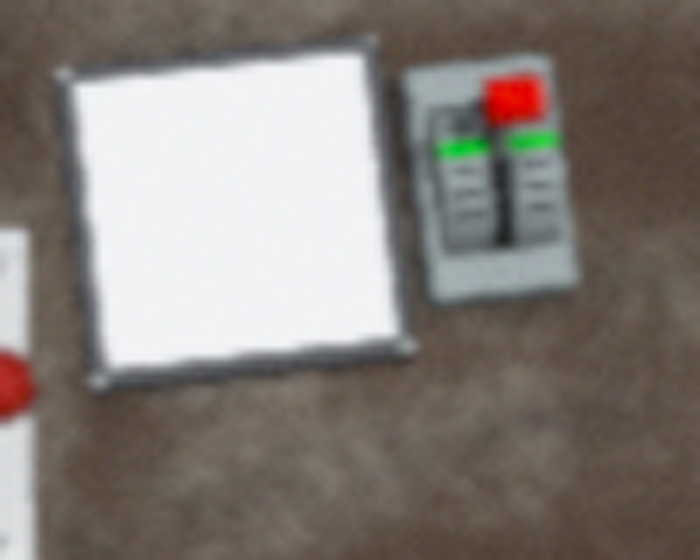

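The knob has moved to c1 (515,100), beyond the stripe as seen with parallax. I'll compute its angle, then grasp and lift the screwdriver only if the angle is good.

Run:
```python
from h import *
import cv2
pi=np.pi
uv=src((515,100),(300,140),7)
q=least_squares(lambda a:proj("top",tf(L,(.07*np.sin(a[0]-.6),-.06+a[1],.024+.07*np.cos(a[0]-.6))))-uv,[.8,0]).x
m=least_squares(lambda a:proj("top",tf(L,(.0262*np.sin(a[0]-.6),-.06+a[1],.024+.0262*np.cos(a[0]-.6))))-src((499,146),(300,140),7),[.8,0]).x
print("lever",q,"mark",m)
if abs(q[0]-.85)>.07: raise SystemExit
move_gripper(.06,40)
print("hit",move_straight(H-[0,0,.053],vel=.12,force_limit=8))
move_gripper(0,40); print("w",current_grip_width(),current_finger_force(),current_contact_force(),current_time_s())
move_straight(H+[0,0,.10],vel=.1)
print(current_grip_width(),current_finger_force(),current_contact_force(),current_time_s())
im=get_image("scene"); cv2.imwrite("pics/s2.png",im[:,:,::-1])
```

```text
lever [ 8.15527342e-01 -6.51391689e-04] mark [ 9.18314836e-01 -6.04100840e-04]
hit False
w 0.02354128016120052 39.102064752951264 [0.24711803 1.33635426 2.03858743] 11.2417
0.023396949654402532 39.18348633684218 [-0.27147803  0.27721736 -0.72650637] 12.925
```

View pics/s2.png

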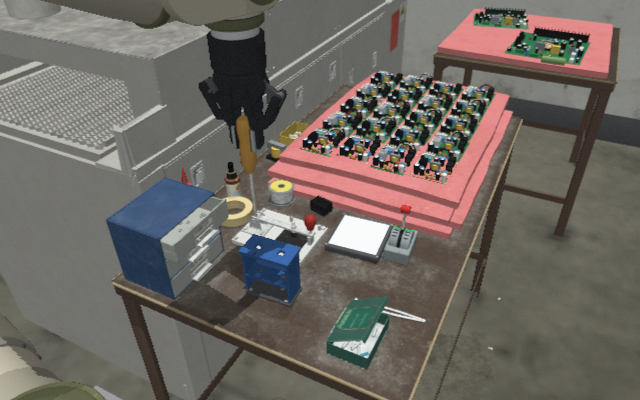

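The screwdriver is drawn clear of the rack and hangs in the fingers, with its tip at about (254,206). Next I check the lever angle from the scene camera, move to the inspection pose and look.

Run:
```python
from h import *
import cv2
pi=np.pi
s=cv2.imread("pics/s2.png")[195:220,390:420].astype(int)
v,u=np.nonzero((s[:,:,2]>130)&(s[:,:,1]<60)); uv=np.array([u.mean()+390,v.mean()+195])
q=least_squares(lambda a:proj("scene",tf(L,(.07*np.sin(a[0]-.6),-.06+a[1],.024+.07*np.cos(a[0]-.6))))-uv,[.8,0]).x
print("lever scene",q,uv,len(u))
print("expected tip px",proj("scene",[.4332,.0397,.194+.1-.13]))
T=PL+[0,0,.07]; d=np.array([1,0,-1])/2**.5; tcp=T-.13*d; r=[pi,-pi/4,0]
p=np.array(current_eef_pos()); move_straight(p+[0,0,.04],vel=.15)
movep(tcp+[0,0,.10],r)
print(current_eef_pos(),current_time_s(),current_grip_width())
move_straight(tcp,vel=.08); sleep(.5)
print(current_eef_pos(),current_ee_rot(),current_finger_force(),current_contact_force(),current_time_s())
for n in("scene","top"):
    im=get_image(n)[:,:,::-1]; cv2.imwrite(f"pics/{n}3.png",im)
a=cv2.imread("pics/scene3.png")[130:290,270:450];b=cv2.imread("pics/top3.png")[130:230,280:400]
cv2.imwrite("pics/c4.png",np.hstack([cv2.resize(a,(450,400),interpolation=cv2.INTER_CUBIC),cv2.resize(b,None,fx=2.9,fy=4,interpolation=cv2.INTER_CUBIC)[:400]]))
print("tip exp",proj("scene",T),proj("top",T),"plate",proj("scene",PL))
```

```text
lever scene [ 7.72154554e-01 -1.79467173e-04] [405.27777778 209.05555556] 36
expected tip px [255.36166809 215.68850362]
[ 0.54100746 -0.06507324  0.27863702] 14.35 0.02360221050512167
[ 0.54106712 -0.0654992   0.17895336] [ 3.14154728e+00 -7.85436949e-01  1.97618676e-05] 39.25208441913128 [-0.60136301  0.41269911 -0.47811387] 16.25
tip exp [360.37828966 205.31068631] [334.61157378 165.01837273] plate [359.31460698 233.07420061]
```

View pics/c4.png

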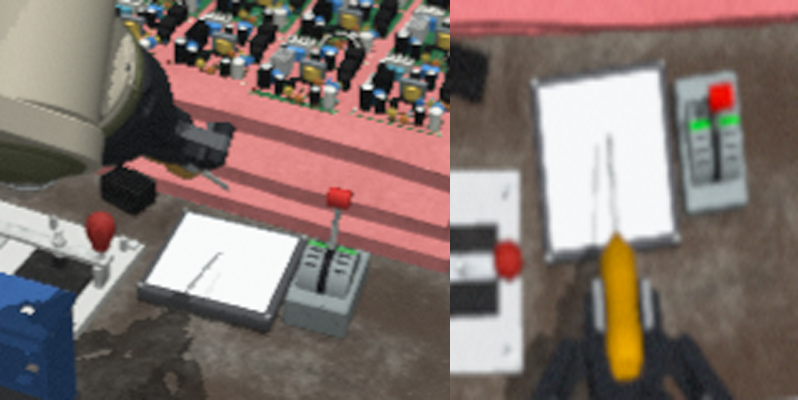

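The pose matches: the tip is at scene px (361.2,205.2), expected (360.4,205.3), and top px (335.2,163.5), expected (334.6,165.0). The lever estimates spread from 0.77 to 0.82, so I'll anchor them to the green stripe in both views before handing in.

Run:
```python
from h import *
import cv2
B={"scene":(390,420,198,240),"top":(355,385,145,180)}
P=lambda r,a,y=0:(r*np.sin(a-.6),-.06+y,.024+r*np.cos(a-.6))
obs={}
for n,(a,b,c,d) in B.items():
    im=cv2.imread(f"pics/{n}3.png")[c:d,a:b].astype(float)
    bl,g,r=im[...,0],im[...,1],im[...,2]
    def cen(w):
        w=np.where(w>40,w,0);v,u=np.indices(w.shape);return np.array([(u*w).sum()/w.sum()+a,(v*w).sum()/w.sum()+c])
    R,G=cen(r-np.maximum(g,bl)),cen(g-np.maximum(r,bl)); obs[n]=(R,G)
    f=lambda s:np.r_[proj(n,tf(L+[s[0],s[1],0],P(.0262,.85)))-G,proj(n,tf(L+[s[0],s[1],0],P(.07,s[2])))-R]
    q=least_squares(f,[0,0,.8]);print(n,R,G,q.x,np.round(q.fun,2))
```

```text
scene [405.43080527 210.64413921] [402.54029692 228.5699894 ] [-5.61990360e-04 -9.45323781e-04  7.05579473e-01] [ 0.47  0.24 -0.46 -0.24]
top [373.06588841 153.72922438] [370.35889244 160.30244941] [2.06246210e-03 2.03026714e-04 7.88311198e-01] [ 0.23 -0.04 -0.22  0.03]
```

Run:
```python
import cv2
im=cv2.imread("pics/scene3.png")[195:245,380:430]
cv2.imwrite("pics/c5.png",cv2.resize(im,None,fx=12,fy=12,interpolation=cv2.INTER_CUBIC))
```

```text
(no output)
```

View pics/c5.png

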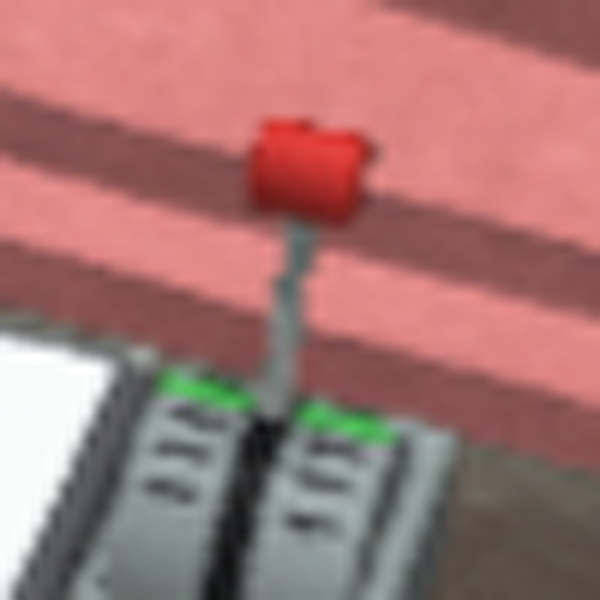

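The knob's centre is at c5 (311,172) and the stripe's centre is at c5 (277,406).

Run:
```python
from h import *
P=lambda r,a:(r*np.sin(a-.6),-.06,.024+r*np.cos(a-.6))
R=src((311,172),(380,195),12);G=src((277,406),(380,195),12)
n="scene"
f=lambda s:np.r_[proj(n,tf(L+[s[0],s[1],0],P(.0262,.85)))-G,proj(n,tf(L+[s[0],s[1],0],P(.07,s[2])))-R]
q=least_squares(f,[0,0,.8]);print(q.x,np.round(q.fun,2))
# slip check: gripper TCP-based angle after lever release offset, sensitivities
for a in(.74,.79,.85): print(a,proj(n,tf(L,P(.07,a))))
# joint fit: light x,y shift + angle, both cams
Rt,Gt=np.array([373.07,153.73]),np.array([370.36,160.30])
g=lambda s:np.r_[f(s),proj("top",tf(L+[s[0],s[1],0],P(.0262,.85)))-Gt,proj("top",tf(L+[s[0],s[1],0],P(.07,s[2])))-Rt]
q=least_squares(g,[0,0,.8]);print(q.x,np.round(q.fun,2))
```

```text
[ 2.90196671e-04 -6.64301426e-05  7.82063217e-01] [ 0.11  0.06 -0.1  -0.06]
0.74 [404.90372174 209.53780817]
0.79 [405.340292   208.77132016]
0.85 [405.84509724 207.96531284]
[1.31078911e-03 1.70179833e-04 7.90989438e-01] [ 0.17 -0.27  0.03 -0.51  0.26  0.29 -0.21  0.29]
```

Both views agree on about 0.79 rad, which is inside the 0.74 to 0.96 window, so I'm handing in.

Run:
```python
from station import *
print(current_finger_force(),current_grip_width(),current_time_s()); print(close_job())
```

```text
39.25215960480273 0.023410062017188742 16.35
the job is handed in; nothing more can be done
None
```

I handed in the job at 16.4 s with the screwdriver held tip down at 45°, its tip about 7 cm over the plate centre, and the lever at about 0.79 rad by camera (window 0.74–0.96, mark 0.85); no verdict came back.

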